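# Tap the finial to the middle of its plinth

### The arm

A 6-joint arm with a two-finger parallel gripper is mounted at the origin on a cart in front of the work surface, level with it; the furniture and walls round the work are solid. World frame = base frame: x ahead of the robot, y to its left, z up, the work surface at z = 0. Lengths are in m, angles in rad, forces in N, time in s.
With the tool pointing down it reaches from about 0.35 to 0.875 m from the base axis. Payload 4.2 kg.
Tool frame: the origin (TCP) lies on the centre line of the jaws, within the pads' length; the fingertips stand 22 mm ahead of it and the grasp point (between the pads) lies 3 mm ahead of it; z points along the fingers, y is the line along which they close (so a half turn about z gives the same grasp; the last joint's range is limited). The gripper opens to 85 mm and grips with 20 to 120 N. Pads are 22 mm wide; open, the fingers measure 114 mm over their backs; the gripper's body (76 mm by 85 mm) begins 54 mm behind the grasp point. The pads swing forward as they close: fully open they stand 13 mm farther back than shut.
Start: joints at [1.454, 0.385, 0.008, 0, -1.194, -0.259], TCP at [0.229, 0.581, 0.253] pointing down, gripper open.
Joint ranges: [-3.14, 3.14], [-1.21, 2.06], [-1.07, 1.41], [-3.16, 2.05], [-2.99, -0.16], [-3.1, 3.1]. Speed limits (rad/s): [2.79, 2.79, 3.14, 3.14, 3.14, 3.14].

### API

Orientations are given as a unit quaternion [x, y, z, w].
In Python, from workcell import monitor, optics, order, finder gives the robot as it stands.
- The arm moves only by the shell command python3 -m pendant 'ROWS' [FORCE]. ROWS is JSON, a list of rows, each a list of 7 numbers: the opening, from 0 (shut) to 1 (fully open), then the shift along the tool's x, y, z in cm, then the turn, a rotation vector about the tool's x, y, z in degrees. A call has 1 to 8 rows; each row shifts and turns the commanded pose from where the row before left it, along the tool's axes as they then stand; what a row does not reach is not made up. A row lasts 1/8 s, in which the tool goes at most 62.5 mm and 10.7 degrees, less where a joint would pass 70% of its speed; a pose out of reach is approached as far as the arm can. A call with a gripper value outside its range is refused whole. The fingers move at their own pace and stop on an object; FORCE is the grip in N (left out, the last holds). Time passes only in rows, so rows that do not move let the fingers close. It gives the time, the measured TCP pose, the force, the opening and the grip force at its end, in the units of the state.
- monitor.sense(): the state, without advancing time (a new reading comes with each control period).
- optics.snapshot(name): name is "scene" or "top"; returns a dict with "pixels" (384x512x3 uint8, red, green, blue), "camera_matrix" (3x3 intrinsics, pixels), "distortion" ([k1, k2, p1, p2, k3] as OpenCV has them; the pictures are not rectified), "xyz" and "attitude" of the camera in the world. Camera axes: x right, y up, looking along -z (the intrinsics and any distortion apply to the point x, -y, -z); pixel columns grow to the right and rows downward; lengths in m; the calibration is good to about 2 mm. A picture is of the moment at which its call begins. There is no depth.
- order.sign_off(): hands the job in; it is judged then, once.
Trained networks look in a picture, given as the dict that the camera call returned (one of the last four; its "shot" number tells which), for a name from the list of things; names that differ only in an ending like _2 or _b are one class to them, and where a whole thing is asked for, a point or a joint stands for the part that bears it (a point fixed in the world has none). Each returns a list of dicts, best first, with "p" (0 to 1); they miss things now and then, are a little off and sometimes report something else, mostly with a low value. They report only what shows in the picture. A call takes as long as a camera call. They do not tell look-alikes from the thing itself.
- finder.outline_of(picture, query): "region" (384x512 bool, what is visible of it) and "bbox" ([centre column, centre row, width, height] in pixels, round what is visible of it).
- finder.landmark_of(picture, query): "at" ([column, row] in pixels: a listed point, or the origin of a listed thing).
The state is a dict: "clock": time; "q": joint angles; "joint_velocities": joint speeds; "joint_torque": joint torques, N m; "eef_pos": TCP position; "eef_rot": TCP orientation; "force": force on the tool from outside, world axes, zero at the start; "ft_torque": the same for the moment, N m; "gripper_width": finger opening in m; "finger_force": force on a finger pad.
Only numpy, scipy, OpenCV 4.12 (cv2) and the standard library are available. Lean on these libraries where they do the work, as an engineer would, in place of code of your own. Each camera call takes 0.05 s, during which the arm holds its last target. There are 200 camera calls.

### The job

The little brass finial stands off-centre on its dark wooden plinth. With light taps of the fingertips low on its foot, slide it to the middle, so that the foot stands within the pale round inlay, and leave it standing there untouched. It is top-heavy: tap gently so that it never tips, do not pinch or lift it, and leave the plinth and the tools around it where they are.

Things in the scene. Friction and masses are not known exactly. Their poses are not given: they have to be found in the camera images.
- finial: turned brass finial, 60 mm tall, 0.14 kg, upright on the plinth: round foot 26 mm across, 9 mm high with straight side, thin neck, 22 mm ball centred 44 mm up, bead on top. Nothing is wider than the foot, so an upright finger touches the foot only. Pushed at the foot it slides (about 1 N) and stops with the push; pushed at the ball it tips. Origin: centre of the foot's underside, z up
- plinth: loose dark wooden plinth, 0.9 kg, 40 mm high: square base 90 x 90 x 12 mm, a step 78 x 78 mm up to 17 mm, then the upper block with a flat top 70 x 70 mm. A pale round inlay, 34 mm across and flush with the top, marks its middle. Origin: centre of its underside; x and y along its sides, any yaw
- plinth_top (a point): centre of the plinth's top face and of the pale inlay, 40 mm above the bench; same axes as the plinth
- measure: yellow tape measure standing on the bench, 38 x 72 x 62 mm, origin at the centre of its underside; bystander, leave alone
- pliers: red-handled pliers lying on the bench, 182 x 50 x 13 mm, long axis x, origin at the centre of the underside; bystander, leave alone
- nut: small brown hex nut lying on the bench, 24 x 27 x 12 mm, origin at the centre of its underside; bystander, leave alone
- driver: yellow-handled screwdriver lying on the bench, 175 x 22 x 20 mm, long axis x, origin at the centre of the underside; bystander, leave alone
Mind the look-alikes: they are no part of the job. What is meant by the finial is not blue, and is the larger of those in its own colour.

How it is judged:
At the end, for the whole second after the job is handed in: the finial stands upright (within 0.05 rad) and at rest on the plinth's top, its axis within 4 mm of the middle (the foot inside the inlay), and the plinth is within 12 mm of where it was (horizontal distance between finial and plinth_top below 0.004 m and angle between finial's own z axis and vertical below 0.05 rad and z of finial in the frame of plinth_top between -0.003 and 0.003 m and linear speed of finial below 0.01 m/s and distance of plinth from where it was at the start of the episode below 0.012 m); the robot touches nothing.
It fails at once if the finial tips by more than 0.3 rad or falls (angle between finial's own z axis and vertical above 0.3 rad).
It fails at once if the finial is lifted 8 mm off the plinth's top, or drops off it (z of finial in the frame of plinth_top above 0.008 m or z of finial in the frame of plinth_top below -0.008 m).
It fails at once if the finial is pinched or struck hard (over 12 N from the fingers) (contact force between the fingers and finial above 12 N).
It fails at once if the plinth is shifted by more than 12 mm (distance of plinth from where it was at the start of the episode above 0.012 m).
It fails at once if the tape measure, pliers, nut or screwdriver is shifted by more than 15 mm (distance of any of measure, pliers, nut, driver from where it was at the start of the episode above 0.015 m).
It also fails if it takes over 42 s, if anything falls off the work surface, if the arm or the gripper's body presses on something with over 40 N, if the wrist force passes 120 N, or if a joint passes its speed limit or range.

## Working session

There is one attempt and no reset: what is moved stays moved. The work goes in short steps, Python scripts to look and compute and a shell command to move; the robot and the scene stay as the last step left them, time stands still between calls to the robot, and variables do not carry over. Pictures are saved under pics/ and viewed, at most 10 in all, crops included, and the job is handed in when it is done.

```bash
mkdir -p pics; ls; cat > h.py <<'E'
import numpy as np, cv2
from scipy.spatial.transform import Rotation as R
from workcell import monitor, optics, order, finder
def ray(p,uv):
    n=cv2.undistortPoints(np.array([[uv]],float),np.array(p["camera_matrix"]),np.array(p["distortion"])).ravel()
    return R.from_quat(p["attitude"]).apply([n[0],-n[1],-1.])
def onz(p,uv,z):
    d=ray(p,uv); c=np.array(p["xyz"]); return c+d*(z-c[2])/d[2]
def proj(p,X):
    q=R.from_quat(p["attitude"]).inv().apply(np.atleast_2d(X)-np.array(p["xyz"]))*[1,-1,-1]
    return cv2.projectPoints(q.reshape(-1,1,3),np.zeros(3),np.zeros(3),np.array(p["camera_matrix"]),np.array(p["distortion"]))[0][:,0]
def save(n,im): cv2.imwrite("pics/"+n,cv2.cvtColor(np.ascontiguousarray(im),cv2.COLOR_RGB2BGR))
E
python3 - <<'E'
from h import *
ims=[]
for n in("scene","top"):
    p=optics.snapshot(n); ims.append(p["pixels"]); print(n,np.round(p["xyz"],3),np.round(R.from_quat(p["attitude"]).as_matrix()[:,2],2),np.round(p["camera_matrix"][0],0))
    for q,z in(("finial",.04),("plinth",0),("plinth_top",.04),("measure",0),("pliers",0),("nut",0),("driver",0)):
        for d in finder.landmark_of(p,q)[:4]: print(q,round(d["p"],2),np.round(d["at"],1),np.round(onz(p,d["at"],z),4))
    for q in ("finial","plinth"):
        for d in finder.outline_of(p,q)[:4]: print(q,round(d["p"],2),np.round(d["bbox"],1))
save("a.png",cv2.resize(np.vstack(ims),(450,600)*1) if 0 else np.hstack([cv2.resize(i,(400,300)) for i in ims]))
save("scene.png",ims[0]);save("top.png",ims[1])
print(monitor.sense())
E
```

```text
pics
scene [-0.024 -0.833  0.437] [-0.65 -0.59  0.47] [393.   0. 261.]
finial 0.74 [215.5 203.3] [ 0.4292 -0.2968  0.04  ]
finial 0.64 [260.  229.4] [ 0.417  -0.4295  0.04  ]
finial 0.43 [243.2 240.8] [ 0.3715 -0.4312  0.04  ]
plinth 0.92 [221.1 213.9] [ 0.4517 -0.2858  0.    ]
plinth_top 0.93 [218.4 195.3] [ 0.4562 -0.2761  0.04  ]
measure 0.84 [283.8 269.4] [ 0.3961 -0.5024 -0.    ]
pliers 0.83 [305.  183.7] [ 0.6827 -0.338   0.    ]
nut 0.41 [181.4 198.6] [ 0.4388 -0.1668  0.    ]
driver 0.87 [349.6 233.3] [ 0.5655 -0.5309  0.    ]
finial 0.66 [221.4 210.8  52.9  40.3]
finial 0.5 [261.7 217.8  12.6  34.3]
finial 0.48 [216.2 195.8  12.   24.5]
plinth 0.84 [222.8 211.6  56.5  39.2]
plinth 0.42 [341.9 233.3  46.   21.4]
top [ 0.349 -0.355  0.884] [-0.2  -0.    0.98] [388.   0. 255.]
finial 0.69 [231.8 238.4] [ 0.4318 -0.3032  0.04  ]
finial 0.4 [269.1 249.8] [ 0.4069 -0.384   0.04  ]
finial 0.4 [270.9 230.5] [ 0.4487 -0.3884  0.04  ]
plinth 0.94 [226.5 232.8] [ 0.4486 -0.2885  0.    ]
plinth_top 0.63 [228.2 231.1] [ 0.4478 -0.2952  0.04  ]
measure 0.73 [323.1 256.1] [ 0.3951 -0.507  
[... 345 characters left out ...]
k': 1.0, 'q': array([ 1.45361777e+00,  3.84668885e-01,  7.88751327e-03,  1.02192118e-05,
       -1.19397586e+00, -2.58670014e-01]), 'joint_velocities': array([ 0.00020078,  0.00198648,  0.00101769,  0.00068795,  0.00103601,
       -0.00114334]), 'joint_torque': array([-9.31723516e-04, -3.92096364e+01,  1.88621700e+01,  4.19045404e+00,
       -4.67280952e-04,  1.54991049e-06]), 'eef_pos': array([0.22934457, 0.58137767, 0.2533275 ]), 'eef_rot': array([ 9.82394487e-01, -1.86818284e-01,  3.35761792e-06, -1.98330019e-05]), 'force': array([-0.32298608, -0.64065838, -0.77585793]), 'ft_torque': array([ 0.02350715, -0.01673209,  0.01706361]), 'finger_force': 0.0, 'gripper_width': 0.08554167352178896}
```

View crops.

```bash
python3 - <<'E'
from h import *
a=cv2.imread("pics/scene.png")[150:290,150:390]; b=cv2.imread("pics/top.png")[190:290,150:350]
a=cv2.resize(a,None,fx=2.5,fy=2.5,interpolation=2)
b=cv2.resize(b,(600,300),interpolation=2)[:250]
b=cv2.resize(cv2.imread("pics/top.png")[200:280,160:340],(540,240),interpolation=2)
c=np.zeros((590,600,3),np.uint8); c[:350]=a; c[350:,:540]=b
cv2.imwrite("pics/c1.png",c)
E
```

```text
(no output)
```

View pics/c1.png

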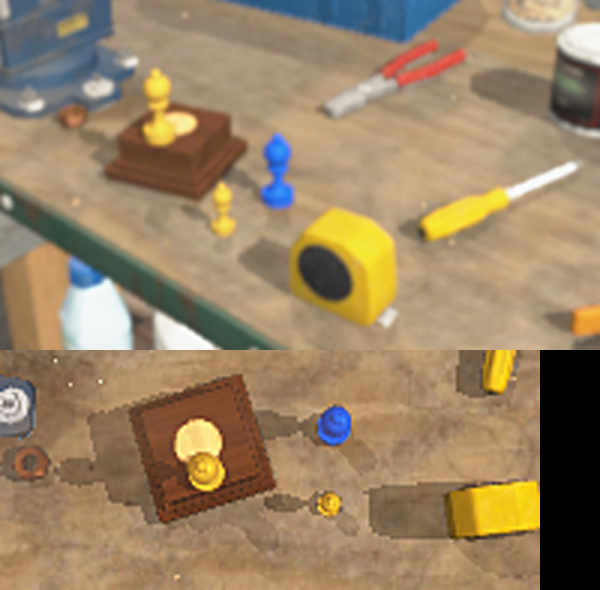

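View pics/scene.png

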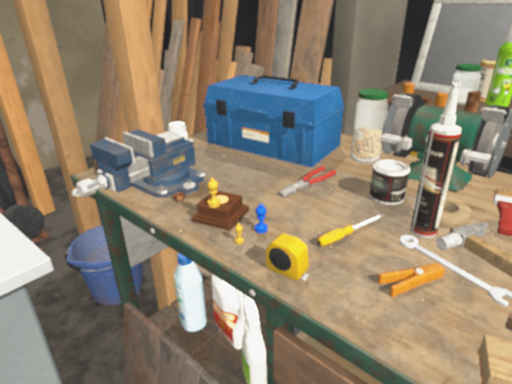

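Candidates: the brass finial on the plinth (scene 213,195; top ~229,238), a blue one on the bench (scene 261,219; top ~271,229) and a small brass one on the bench (scene 239,234; top ~269,250). The crop confirms that the target is the large brass one on the plinth. It stands in front of the inlay (−x side), and the vice is close on the left. Next I fit the poses by rendering a model against both cameras.

```bash
cat > fit.py <<'E'
from h import *
from scipy.optimize import minimize
S=8; th=np.linspace(0,2*np.pi,40,endpoint=False)
def circ(c,r,z): return np.c_[c[0]+r*np.cos(th),c[1]+r*np.sin(th),0*th+z]
def sq(c,yaw,s,z):
    k=np.array([[1,1],[-1,1],[-1,-1],[1,-1]])*s/2
    return np.c_[k@np.array([[np.cos(yaw),np.sin(yaw)],[-np.sin(yaw),np.cos(yaw)]])+c,[z]*4]
def cover(p,P,box):
    x0,y0,w,h=box; px,py,yaw,fx,fy=P; c=(px,py); f=(fx,fy)
    lab=np.zeros((h*S,w*S),np.uint8)
    def fill(X,v,hull=True):
        q=((proj(p,X)-[x0,y0]+.5)*S).astype(np.float32)
        cv2.fillConvexPoly(lab,np.round(cv2.convexHull(q)).astype(np.int32),v)
    fill(np.vstack([sq(c,yaw,.09,0),sq(c,yaw,.09,.012)]),1)
    fill(np.vstack([sq(c,yaw,.078,.012),sq(c,yaw,.078,.017)]),1)
    fill(np.vstack([sq(c,yaw,.07,.017),sq(c,yaw,.07,.04)]),1)
    fill(sq(c,yaw,.07,.04),2); fill(circ(c,.017,.04),3)
    fill(np.vstack([circ(f,.013,.04),circ(f,.013,.049)]),4)
    fill(np.vstack([circ(f,.005,.049),circ(f,.004,.076)]),4)
    fill(np.vstack([circ(f,.011*np.cos(a),.084+.011*np.sin(a)) for a in np.linspace(-1.5,1.5,11)]),4)
    fill(np.vstack([circ(f,.0035,.092),circ(f,.0035,.099)]),4)
    return np.stack([cv2.resize((lab==k).astype(np.float32),(w,h),interpolation=cv2.INTER_AREA) for k in range(5)],-1)
def fit(p,P0):
    ctr=proj(p,[[P0[0],P0[1],.03]])[0]; box=(int(ctr[0])-36,int(ctr[1])-38,72,72)
    x0,y0,w,h=box; im=p["pixels"][y0:y0+h,x0:x0+w].astype(float).reshape(-1,3)
    def cost(v):
        A=cover(p,v,box).reshape(-1,5); W=.15+.85*(A[:,1:].sum(1)>0.01)
        W=np.ones(len(A)); C=np.linalg.lstsq(A,im,rcond=None)[0]
        return np.minimum(np.abs(im-A@C),60).mean()
    best=None
    for d in (0,.004):
        s=np.array(P0)+[0,0,0,d,d]
        sim=np.vstack([s]+[s+e for e in np.diag([.006,.006,.15,.006,.006])])
        r=minimize(cost,s,method="Nelder-Mead",options=dict(initial_simplex=sim,xatol=1e-5,fatol=1e-4,maxiter=500))
        if best is None or r.fun<best.fun: best=r
    return best,box
def run(P0,tag,view=True):
    out=[]
    for n in("top","scene"):
        p=optics.snapshot(n); r,box=fit(p,P0); v=r.x
        c,s=np.cos(v[2]),np.sin(v[2]); d=v[3:]-v[:2]
        print(n,"cost",round(r.fun,2),"plinth",np.round(v[:2],4),"yaw",round(np.degrees(v[2]),1),"finial",np.round(v[3:],4),"off mm",np.round(d*1e3,1),round(np.linalg.norm(d)*1e3,1))
        x0,y0,w,h=box; im=cv2.resize(p["pixels"][y0:y0+h,x0:x0+w],None,fx=5,fy=5,interpolation=cv2.INTER_CUBIC)
        L=cover(p,v,box).argmax(-1).astype(np.uint8); L=cv2.resize(L,None,fx=5,fy=5,interpolation=0)
        e=cv2.morphologyEx(L,cv2.MORPH_GRADIENT,np.ones((2,2)))>0; im2=im.copy(); im2[e]=[0,255,0]; out.append(np.vstack([im2]))
    save(tag+".png",np.hstack(out))
E
time python3 -c "
from fit import *
run([.45,-.292,.25,.432,-.302],'fit1')"
```

```text
top cost 12.57 plinth [ 0.4491 -0.2894] yaw 17.5 finial [ 0.4275 -0.2958] off mm [-21.6  -6.4] 22.5
scene cost 12.91 plinth [ 0.4473 -0.2893] yaw 18.8 finial [ 0.4256 -0.2969] off mm [-21.8  -7.6] 23.1
real	0m10.808s
user	0m7.855s
sys	0m0.205s
```

View pics/fit1.png

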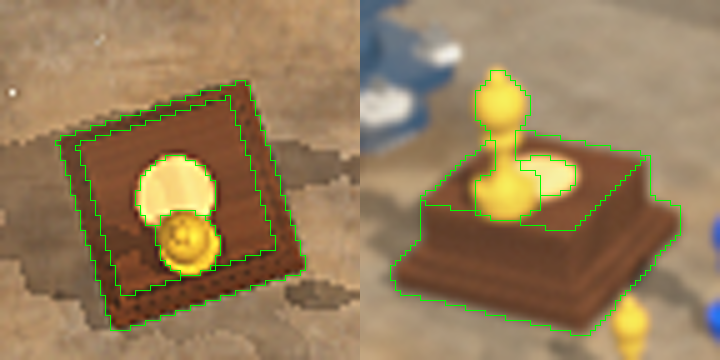

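View pics/top.png

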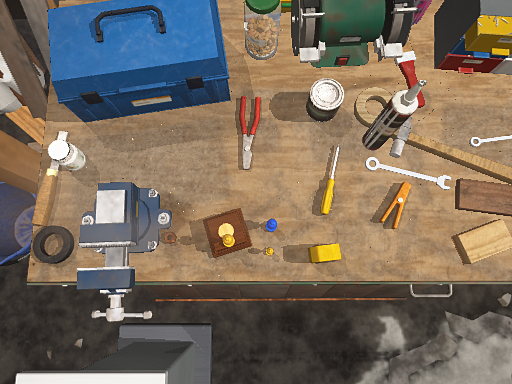

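The model fits both views. The finial is 22.8 mm from the middle, and the push direction runs along the plinth's own x axis at about 18°. I'll travel over with the jaws shut and push with the 22 mm pad edge along tool −x. A helper works out the rows.

```bash
cat > plan.py <<'E'
from h import *
def plan(wps):
    "wps: list of (x,y,z,yaw_deg of tool x, nrows); prints tool-frame rows"
    s=monitor.sense(); p=np.array(s["eef_pos"]); X=R.from_quat(s["eef_rot"]).as_matrix(); yaw=np.degrees(np.arctan2(X[1,0],X[0,0]))
    print("at",p.round(4),"yaw",round(yaw,2),"tilt",np.round(X[:,2],3))
    for x,y,z,w,n in wps:
        d=(np.array([x,y,z])-p)/n; dw=(w-yaw)/n
        for i in range(n):
            c,k=np.cos(np.radians(yaw)),np.sin(np.radians(yaw))
            print([0,round(100*(c*d[0]+k*d[1]),2),round(100*(k*d[0]-c*d[1]),2),round(-100*d[2],2),0,0,round(-dw,2)])
            yaw+=dw
        p=np.array([x,y,z])
E
python3 -c "
from plan import *
plan([(.229,.581,.353,-21.5,2),(.43,.15,.40,-90,8),(.384,-.31,.25,-161.5,9)])"
```

```text
at [0.2293 0.5814 0.2533] yaw -21.53 tilt [-0.  0. -1.]
[0, np.float64(-0.01), np.float64(0.02), np.float64(-4.98), 0, 0, np.float64(-0.02)]
[0, np.float64(-0.01), np.float64(0.02), np.float64(-4.98), 0, 0, np.float64(-0.02)]
[0, np.float64(4.31), np.float64(4.09), np.float64(-0.59), 0, 0, np.float64(8.56)]
[0, np.float64(4.87), np.float64(3.4), np.float64(-0.59), 0, 0, np.float64(8.56)]
[0, np.float64(5.33), np.float64(2.64), np.float64(-0.59), 0, 0, np.float64(8.56)]
[0, np.float64(5.66), np.float64(1.82), np.float64(-0.59), 0, 0, np.float64(8.56)]
[0, np.float64(5.87), np.float64(0.96), np.float64(-0.59), 0, 0, np.float64(8.56)]
[0, np.float64(5.94), np.float64(0.07), np.float64(-0.59), 0, 0, np.float64(8.56)]
[0, np.float64(5.89), np.float64(-0.81), np.float64(-0.59), 0, 0, np.float64(8.56)]
[0, np.float64(5.7), np.float64(-1.68), np.float64(-0.59), 0, 0, np.float64(8.56)]
[0, np.float64(5.11), np.float64(0.51), np.float64(1.67), 0, 0, np.float64(7.94)]
[0, np.float64(5.13), np.float64(-0.2), np.float64(1.67), 0, 0, np.float64(7.94)]
[0, np.float64(5.06), np.float64(-0.91), np.float64(1.67), 0, 0, np.float64(7.94)]
[0, np.float64(4.88), np.float64(-1.6), np.float64(1.67), 0, 0, np.float64(7.94)]
[0, np.float64(4.61), np.float64(-2.26), np.float64(1.67), 0, 0, np.float64(7.94)]
[0, np.float64(4.26), np.float64(-2.87), np.float64(1.67), 0, 0, np.float64(7.94)]
[0, np.float64(3.82), np.float64(-3.43), np.float64(1.67), 0, 0, np.float64(7.94)]
[0, np.float64(3.31), np.float64(-3.93), np.float64(1.67), 0, 0, np.float64(7.94)]
[0, np.float64(2.73), np.float64(-4.35), np.float64(1.67), 0, 0, np.float64(7.94)]
```

```bash
python3 -m pendant '[[0,0,0,-5,0,0,0],[0,0,0,-5,0,0,0],[0,4.3,4.1,-0.6,0,0,8.6],[0,4.9,3.4,-0.6,0,0,8.6],[0,5.3,2.6,-0.6,0,0,8.6],[0,5.7,1.8,-0.6,0,0,8.6]]'; python3 -c "
from plan import *
plan([(.43,.15,.40,-90,4)]); print(monitor.sense()['q'].round(2))"
```

```text
clock: 1.85
eef_pos: [0.3305, 0.3641, 0.3778]
eef_rot: [0.882, -0.471, 0.0, -0.0]
force: [0.8, -0.4, -0.6]
gripper_width: -0.0008
finger_force: 0.0
at [0.3305 0.3641 0.3778] yaw -56.18 tilt [ 0.     0.001 -1.   ]
[0, np.float64(5.83), np.float64(0.91), np.float64(-0.56), 0, 0, np.float64(8.45)]
[0, np.float64(5.9), np.float64(0.05), np.float64(-0.56), 0, 0, np.float64(8.45)]
[0, np.float64(5.84), np.float64(-0.82), np.float64(-0.56), 0, 0, np.float64(8.45)]
[0, np.float64(5.66), np.float64(-1.67), np.float64(-0.56), 0, 0, np.float64(8.45)]
[ 1.16  0.09 -0.08  0.   -1.4  -0.57]
```

```bash
python3 -m pendant '[[0,5.8,0.9,-0.5,0,0,8.5],[0,5.9,0,-0.5,0,0,8.5],[0,5.9,-0.8,-0.5,0,0,8.5],[0,5.7,-1.7,-0.5,0,0,8.5],[0,5.1,0.5,0,0,0,8],[0,5.1,-0.2,0,0,0,8],[0,5.1,-0.9,0,0,0,8],[0,4.9,-1.6,0,0,0,8]]'; python3 -c "
from plan import *
plan([(.384,-.31,.25,-161.5,5)]); print(monitor.sense()['q'].round(2))"
```

```text
clock: 2.85
eef_pos: [0.4097, -0.0545, 0.3977]
eef_rot: [-0.484, 0.875, -0.0, 0.001]
force: [0.3, 0.1, 0.5]
gripper_width: -0.0002
finger_force: 0.0
at [ 0.4097 -0.0545  0.3977] yaw -122.17 tilt [ 0.001  0.    -1.   ]
[0, np.float64(4.6), np.float64(-2.29), np.float64(2.95), 0, 0, np.float64(7.87)]
[0, np.float64(4.24), np.float64(-2.89), np.float64(2.95), 0, 0, np.float64(7.87)]
[0, np.float64(3.81), np.float64(-3.45), np.float64(2.95), 0, 0, np.float64(7.87)]
[0, np.float64(3.3), np.float64(-3.94), np.float64(2.95), 0, 0, np.float64(7.87)]
[0, np.float64(2.73), np.float64(-4.35), np.float64(2.95), 0, 0, np.float64(7.87)]
[ 0.26 -0.07 -0.19  0.   -1.45 -0.83]
```

```bash
python3 -m pendant '[[0,4.6,-2.3,0,0,0,7.9],[0,4.2,-2.9,0,0,0,7.9],[0,3.8,-3.4,1,0,0,7.9],[0,3.3,-3.9,4,0,0,7.9],[0,2.7,-4.3,5,0,0,7.8],[0,0,0,5,0,0,0],[0,0,0,5,0,0,0],[0,0,0,0,0,0,0]]'; python3 -c "
from plan import *
plan([(.384,-.31,.12,-161.5,2)]); print(monitor.sense()['q'].round(2))"
```

```text
clock: 3.85
eef_pos: [0.3838, -0.2982, 0.2019]
eef_rot: [-0.162, 0.987, 0.002, -0.004]
force: [0.5, 0.5, 1.2]
gripper_width: 0.0004
finger_force: 0.0
at [ 0.3838 -0.2982  0.2019] yaw -161.38 tilt [-0.008  0.003 -1.   ]
[0, np.float64(0.18), np.float64(-0.56), np.float64(4.09), 0, 0, np.float64(0.06)]
[0, np.float64(0.18), np.float64(-0.56), np.float64(4.09), 0, 0, np.float64(0.06)]
[-0.33  0.2  -0.4  -0.   -0.98 -0.92]
```

```bash
python3 -m pendant '[[0,0.2,-0.5,4,0,0,0],[0,0.2,-0.6,4,0,0,0],[0,0,0,0,0,0,0]]'; python3 -c "
from plan import *
plan([(.384,-.31,.067,-161.5,2)])
im=[]
for n in('top','scene'):
    p=optics.snapshot(n); c=proj(p,[[.42,-.3,.06]])[0].astype(int); im.append(cv2.resize(p['pixels'][c[1]-50:c[1]+50,c[0]-50:c[0]+50],(400,400),interpolation=2))
save('d.png',np.hstack(im))"
```

```text
clock: 4.22
eef_pos: [0.3858, -0.3107, 0.1249]
eef_rot: [-0.162, 0.987, 0.0, -0.001]
force: [0.0, -1.4, 0.1]
gripper_width: 0.0005
finger_force: 0.0
at [ 0.3858 -0.3107  0.1249] yaw -161.32 tilt [-0.002  0.001 -1.   ]
[0, np.float64(0.08), np.float64(0.06), np.float64(2.9), 0, 0, np.float64(0.09)]
[0, np.float64(0.08), np.float64(0.06), np.float64(2.9), 0, 0, np.float64(0.09)]
```

View pics/d.png

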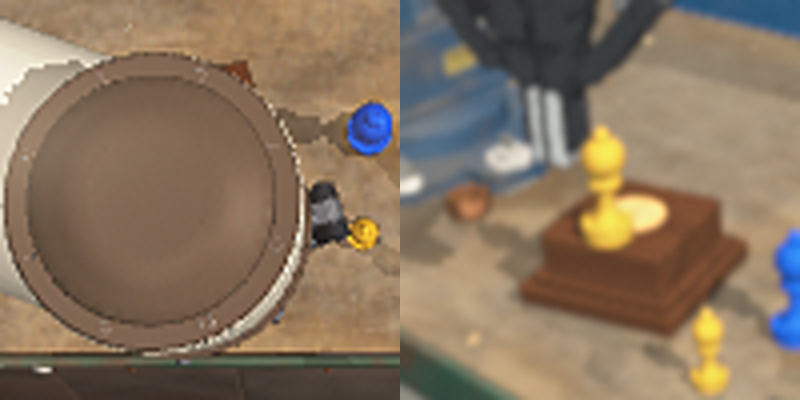

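Top view: the arm hides the plinth. Scene view: the shut fingers (crop ~555,130) are behind and left of the finial (crop ~605,190), clear of it and of the vice. Next I descend so the tips are about 3 mm above the top face, then close in.

```bash
python3 -m pendant '[[0,0,0,3,0,0,0],[0,0,0,2.5,0,0,0],[0,0,0,0.5,0,0,0],[0,0,0,0,0,0,0],[0,-0.8,0,0,0,0,0],[0,-0.5,0,0,0,0,0],[0,0,0,0,0,0,0]]'; cat > see.py <<'E'
from fit import *
from plan import plan
import sys
def see(tag):
    "scene camera only, plinth+finial fit, TCP gap"
    p=optics.snapshot("scene"); r,box=fit(p,[.4473,-.2893,.325]+[float(a) for a in sys.argv[2:4]]); v=r.x; d=v[3:]-v[:2]
    t=np.array(monitor.sense()["eef_pos"]); u=np.array([.95,.313]); n=np.array([-.313,.95])
    print("cost",round(r.fun,2),"plinth",v[:2].round(4),round(np.degrees(v[2]),1),"finial",v[3:].round(4),"off along/lat mm",(d@u*1e3).round(1),(d@n*1e3).round(1),"TCP->finial",((v[3:]-t[:2])@u*1e3).round(1),((v[3:]-t[:2])@n*1e3).round(1),"tcp z",t[2].round(4))
    x0,y0,w,h=box; im=cv2.resize(p["pixels"][y0-25:y0+h,x0:x0+w],None,fx=5,fy=5,interpolation=cv2.INTER_CUBIC); save(tag+".png",im)
see(sys.argv[1])
plan([])
E
python3 see.py e1 .4256 -.2969
```

```text
clock: 5.2
eef_pos: [0.399, -0.3064, 0.0654]
eef_rot: [-0.163, 0.987, -0.0, 0.001]
force: [1.0, 0.1, -0.4]
gripper_width: -0.0002
finger_force: 0.0
cost 25.26 plinth [ 0.448  -0.2888] 18.8 finial [ 0.4217 -0.2828] off along/lat mm -23.1 13.9 TCP->finial 29.3 15.2 tcp z 0.0652
at [ 0.3986 -0.3064  0.0652] yaw -161.31 tilt [ 0. -0. -1.]
```

View pics/e1.png

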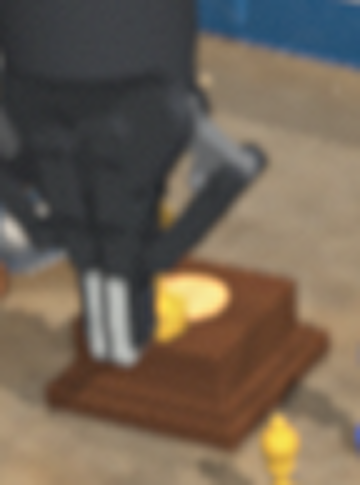

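The finial is now partly behind the finger, so the single-view fit isn't valid here. From the earlier fits the gap to the foot is about 5–6 mm. I'll push slowly for part of the distance, back off and measure.

```bash
python3 -m pendant '[[0,-0.3,0,0,0,0,0],[0,-0.2,0,0,0,0,0],[0,-0.2,0,0,0,0,0],[0,-0.2,0,0,0,0,0],[0,-0.2,0,0,0,0,0],[0,-0.2,0,0,0,0,0],[0,-0.2,0,0,0,0,0],[0,0,0,0,0,0,0]]'; python3 -m pendant '[[0,-0.2,0,0,0,0,0],[0,-0.2,0,0,0,0,0],[0,-0.1,0,0,0,0,0],[0,0,0,0,0,0,0]]';  python3 -m pendant '[[0,0.4,0,0,0,0,0],[0,1,0,0,0,0,0],[0,2,0,0,0,0,0],[0,1,0,-3,0,0,0],[0,0,0,-5,0,0,0],[0,0,0,0,0,0,0]]'; python3 see.py e2 .444 -.291
```

```text
clock: 6.25
eef_pos: [0.4128, -0.3016, 0.0649]
eef_rot: [-0.162, 0.987, -0.0, 0.0]
force: [0.0, 0.0, -0.8]
gripper_width: -0.0001
finger_force: 0.0
clock: 6.75
eef_pos: [0.4173, -0.3, 0.0649]
eef_rot: [-0.162, 0.987, -0.0, 0.0]
force: [0.2, -0.2, 0.5]
gripper_width: -0.0001
finger_force: 0.1
clock: 7.5
eef_pos: [0.3764, -0.3156, 0.1486]
eef_rot: [-0.162, 0.987, -0.002, 0.004]
force: [0.6, 0.0, -0.4]
gripper_width: -0.0001
finger_force: 0.0
cost 13.97 plinth [ 0.447  -0.2891] 17.3 finial [ 0.4389 -0.2925] off along/lat mm -8.8 -0.6 TCP->finial 67.5 1.2 tcp z 0.1465
at [ 0.3751 -0.3147  0.1465] yaw -161.39 tilt [ 0.004 -0.001 -1.   ]
```

View pics/e2.png

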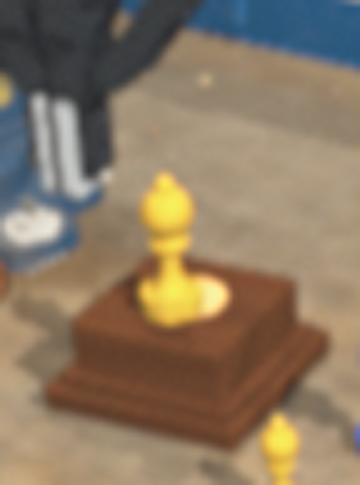

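Scene view: the finial is upright (crop ~165,250), still short of the inlay middle. It moved 14 mm straight and has 8.7 mm left, and it stops with the push. The next push ends about 8.6 mm past the last TCP stop.

```bash
python3 -c "
from plan import *
plan([(.380,-.3125,.065,-161.5,3),(.4145,-.301,.065,-161.5,5),(.4256,-.2972,.065,-161.5,6)])"
```

```text
at [ 0.3751 -0.3147  0.1465] yaw -161.39 tilt [ 0.004 -0.001 -1.   ]
[0, np.float64(-0.18), np.float64(0.02), np.float64(2.72), 0, 0, np.float64(0.04)]
[0, np.float64(-0.18), np.float64(0.02), np.float64(2.72), 0, 0, np.float64(0.04)]
[0, np.float64(-0.18), np.float64(0.02), np.float64(2.72), 0, 0, np.float64(0.04)]
[0, np.float64(-0.73), np.float64(-0.0), np.float64(-0.0), 0, 0, np.float64(-0.0)]
[0, np.float64(-0.73), np.float64(-0.0), np.float64(-0.0), 0, 0, np.float64(-0.0)]
[0, np.float64(-0.73), np.float64(-0.0), np.float64(-0.0), 0, 0, np.float64(-0.0)]
[0, np.float64(-0.73), np.float64(-0.0), np.float64(-0.0), 0, 0, np.float64(-0.0)]
[0, np.float64(-0.73), np.float64(-0.0), np.float64(-0.0), 0, 0, np.float64(-0.0)]
[0, np.float64(-0.2), np.float64(0.0), np.float64(-0.0), 0, 0, np.float64(-0.0)]
[0, np.float64(-0.2), np.float64(0.0), np.float64(-0.0), 0, 0, np.float64(-0.0)]
[0, np.float64(-0.2), np.float64(0.0), np.float64(-0.0), 0, 0, np.float64(-0.0)]
[0, np.float64(-0.2), np.float64(0.0), np.float64(-0.0), 0, 0, np.float64(-0.0)]
[0, np.float64(-0.2), np.float64(0.0), np.float64(-0.0), 0, 0, np.float64(-0.0)]
[0, np.float64(-0.2), np.float64(0.0), np.float64(-0.0), 0, 0, np.float64(-0.0)]
```

```bash
python3 -m pendant '[[0,0,0,4,0,0,0],[0,0,0,3,0,0,0],[0,0,0,1,0,0,0],[0,-1,0,0,0,0,0],[0,-1.5,0,0,0,0,0],[0,-1,0,0,0,0,0],[0,-0.4,0,0,0,0,0],[0,0,0,0,0,0,0]]'; python3 -c "
from plan import *
plan([(.4256,-.2972,.065,-161.5,1)])"
```

```text
clock: 8.55
eef_pos: [0.4128, -0.3014, 0.0652]
eef_rot: [-0.162, 0.987, -0.0, 0.0]
force: [-0.3, 0.3, -0.0]
gripper_width: -0.0001
finger_force: 0.0
at [ 0.4128 -0.3014  0.0652] yaw -161.3 tilt [ 0. -0. -1.]
[0, np.float64(-1.35), np.float64(-0.01), np.float64(0.02), 0, 0, np.float64(0.2)]
```

```bash
python3 -m pendant '[[0,-0.3,0,0,0,0,0],[0,-0.2,0,0,0,0,0],[0,-0.2,0,0,0,0,0],[0,-0.2,0,0,0,0,0],[0,-0.2,0,0,0,0,0],[0,-0.2,0,0,0,0,0],[0,-0.05,0,0,0,0,0],[0,0,0,0,0,0,0]]';  python3 -m pendant '[[0,0.4,0,0,0,0,0],[0,1,0,0,0,0,0],[0,2,0,0,0,0,0],[0,2,0,-3,0,0,0],[0,0,0,-5,0,0,0],[0,0,0,-5,0,0,0],[0,0,0,-5,0,0,0],[0,0,0,0,0,0,0]]'; python3 see.py e3 .447 -.289
```

```text
clock: 9.55
eef_pos: [0.4253, -0.2973, 0.0649]
eef_rot: [-0.162, 0.987, -0.0, 0.0]
force: [0.4, -0.3, 0.8]
gripper_width: 0.0001
finger_force: 0.3
clock: 10.55
eef_pos: [0.3747, -0.3159, 0.2492]
eef_rot: [-0.162, 0.987, -0.003, 0.004]
force: [-0.5, 0.8, 0.1]
gripper_width: -0.0004
finger_force: 0.0
cost 13.36 plinth [ 0.4459 -0.2894] 17.3 finial [ 0.448  -0.2882] off along/lat mm 2.4 0.5 TCP->finial 79.2 2.1 tcp z 0.2464
at [ 0.3734 -0.315   0.2464] yaw -161.39 tilt [ 0.004 -0.001 -1.   ]
```

```bash
python3 -m pendant '[[0,0,0,-5,0,0,0],[0,0,0,-5,0,0,0],[0,-2.5,5.2,0,0,0,0],[0,-2.5,5.2,0,0,0,0],[0,-2,5.4,0,0,0,0],[0,-2,5.4,0,0,0,0],[0,-2,5.4,0,0,0,0],[0,0,0,0,0,0,0]]'; python3 -c "
from fit import *
run([.448,-.2893,.32,.448,-.289],'fit2')"
```

```text
clock: 11.6
eef_pos: [0.3921, -0.0247, 0.3431]
eef_rot: [-0.166, 0.986, 0.0, -0.002]
force: [-0.1, 0.2, 0.0]
gripper_width: 0.0004
finger_force: 0.0
top cost 12.37 plinth [ 0.4491 -0.2894] yaw 17.5 finial [ 0.4476 -0.2884] off mm [-1.5  0.9] 1.7
scene cost 13.02 plinth [ 0.446  -0.2897] yaw 17.2 finial [ 0.4487 -0.2883] off mm [2.7 1.3] 3.0
```

View pics/fit2.png

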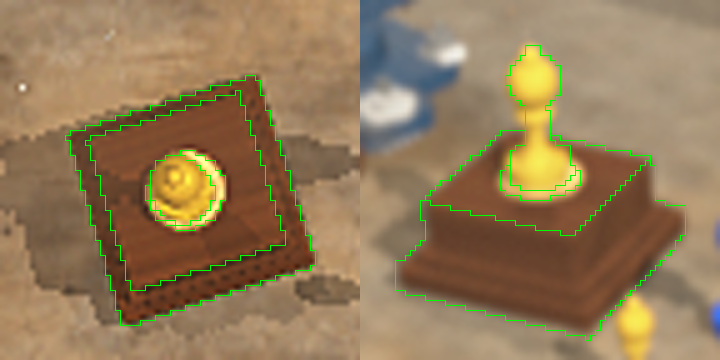

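The plinth hasn't moved (the top fit is identical) and the finial is upright. The two cameras differ by a few mm along x, so I refit the finial alone with the plinth pose fixed, for a joint estimate.

```bash
python3 - <<'E'
from fit import *
for n,P in(("top",[.4491,-.2894,np.radians(17.7)]),("scene",[.4473,-.2893,np.radians(18)])):
    p=optics.snapshot(n); ctr=proj(p,[[P[0],P[1],.055]])[0]
    box=x0,y0,w,h=int(ctr[0])-16,int(ctr[1])-24,32,44
    im=p["pixels"][y0:y0+h,x0:x0+w].astype(float).reshape(-1,3)
    def cost(v,full=0):
        A=cover(p,[P[0]+v[2],P[1]+v[3],P[2],P[0]+v[0],P[1]+v[1]],box).reshape(-1,5); C=np.linalg.lstsq(A,im,rcond=None)[0]
        return np.minimum(np.abs(im-A@C),60).mean()
    for free in(0,1):
        f=(lambda v:cost(list(v)+[0,0])) if not free else cost
        k=4 if free else 2; s=np.zeros(k)
        r=minimize(f,s,method="Nelder-Mead",options=dict(initial_simplex=np.vstack([s,np.eye(k)*.003]),xatol=1e-5,fatol=1e-4))
        v=r.x; print(n,"free" if free else "fixed",round(r.fun,2),(v*1e3).round(1),"rel",((v[:2]-(v[2:] if free else 0))*1e3).round(1))
E
```

```text
top fixed 9.17 [-1.4  0.8] rel [-1.4  0.8]
top free 9.04 [-1.1  1.   0.4 -0.1] rel [-1.5  1.1]
scene fixed 10.53 [0.1 0.1] rel [0.1 0.1]
scene free 9.42 [ 0.2 -0.3 -2.2 -3.2] rel [2.4 3. ]
```

All the estimates with the plinth fixed put the finial within 2 mm of the middle (limit 4 mm), and the gripper is clear. I'm handing it in.

```bash
python3 -c "
from workcell import order
print(order.sign_off())"
```

```text
the job is handed in; nothing more can be done
None
```

The finial stands upright and untouched on the inlay, about 1–2 mm from the middle by the fits with the plinth pose fixed (one looser scene-camera fit read nearly 4 mm); the plinth did not move, and the job is handed in with no verdict returned.

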